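# Release a printed tile from its spring-loaded nest and catch it on the runners

### The arm

A 6-joint arm with a two-finger parallel gripper is mounted at the origin on the work surface; the furniture and walls round the work are solid. World frame = base frame: x ahead of the robot, y to its left, z up, the work surface at z = 0. Lengths are in m, angles in rad, forces in N, time in s.
With the tool pointing down it reaches from about 0.35 to 0.975 m from the base axis. Payload 4.9 kg.
Tool frame: the origin (TCP) lies between the finger pads; the fingertips stand 14 mm ahead of it and the grasp point (between the pads) lies 5 mm behind it (manip.finger_overhang is the distance from the TCP to the fingertips, in m); z points along the fingers, y is the line along which they close (so a half turn about z gives the same grasp; the last joint's range is limited). The gripper opens to 85 mm and grips with 20 to 120 N. Pads are 22 mm wide; open, the fingers measure 114 mm over their backs; the gripper's body (76 mm by 85 mm) begins 54 mm behind the grasp point. The pads swing forward as they close: fully open they stand 13 mm farther back than shut.
Start: joints at [1.154, 0.053, 1.613, -0, 1.476, -0.119], TCP at [0.183, 0.597, 0.245] pointing down, gripper open.
Joint ranges: [-3.01, 3.01], [-1.01, 2.22], [0.06, 2.58], [-1.02, 4.17], [0.09, 2.62], [-3.14, 3.14]. Speed limits (rad/s): [2.57, 2.57, 3.14, 3.14, 3.14, 3.14].

### API

Orientations are given as a unit quaternion [w, x, y, z].
In Python, from plant import manip, grab_frame gives the robot as it stands.
- The arm moves only by the tool servo_tool, never from a script. Its argument "deltas" is a list that holds one entry, the list of rows, each a list of 5 numbers: the opening in per cent of the stroke, from 0 (shut) to 100 (fully open), then the shift along the world's x, y, z in m, then the turn about the world's z in degrees. A call has exactly 8 rows; each row shifts and turns the commanded pose from where the row before left it; what a row does not reach is not made up. A row lasts 1/10 s, in which the tool goes at most 50 mm and 8.59 degrees, less where a joint would pass 70% of its speed; a pose out of reach is approached as far as the arm can. A call is refused whole if a number of a shift passes 0.05 or a number of a turn 8.59, either way. A call with a gripper value outside its range is refused whole. The fingers move at their own pace and stop on an object; the grip force is fixed at half the most. Time passes only in rows, so rows that do not move let the fingers close, or fill a call up. It gives the time, the measured TCP pose, the force, the opening and the grip force at its end, in the units of the state.
- manip.state(): the state, without advancing time (a new reading comes with each control period).
- grab_frame(name): name is "side" or "top"; returns a dict with "pixels" (384x512x3 uint8, red, green, blue), "z_map" (384x512 float32, m along the optical axis (not along the pixel's ray), 0 where there is no reading), "fx", "fy", "cx", "cy" (pixels), "dist" ([k1, k2, p1, p2, k3] as OpenCV has them; the pictures are not rectified), "rvec" (rotation vector, rad) and "tvec" (3), from world to camera coordinates, as OpenCV has them. Camera axes: x right, y down, z forward; pixel columns grow to the right and rows downward; lengths in m; the calibration is good to about 2 mm. A picture is of the moment at which its call begins.
- manip.job_done(): hands the job in; it is judged then, once.
The state is a dict: "time": time; "joint_pos": joint angles; "joint_vel": joint speeds; "joint_efforts": joint torques, N m; "tool_pos": TCP position; "tool_rot": TCP orientation; "contact_force": force on the tool from outside, world axes, zero at the start; "ft_torque": the same for the moment, N m; "gripper_width": opening from 0.0 (shut) to 1.0 (fully open); "grasp_force": force on a finger pad.
Only numpy, scipy, OpenCV 4.12 (cv2) and the standard library are available. Lean on these libraries where they do the work, as an engineer would, in place of code of your own. Each camera call takes 0.05 s, during which the arm holds its last target. There are 200 camera calls.

### The job

Let the printed tile out of the decorating nest without letting it shoot off the end: with one finger standing ready in the tile's way, between the two white runners, press the red catch down with the other, so that the tile kicked out by the spring is trapped against the waiting finger. Hold it there a moment, then ease it forward until the spring is spent, and leave it lying flat on the runners, not sticking out past their ends. Never pick the tile up, do not touch its fresh print, and leave the things standing around where they are.

Things in the scene. Friction and masses are not known exactly. Their poses are not given: they have to be found in the camera images.
- nest: Decorating nest fixed to the table. Origin on the table under the centre of the seated tile; x to the rear (spring end), y to its left, z up; the tile is kicked out along -x. Base plate x -129..100, y -52..52 mm, top z 12 mm. Dark steel side guides 7 mm thick, inner faces at y = +-41.5 mm, top z 38 mm, x -125..40 mm. Rear block x 62..96, y -30..30 mm, top z 48 mm; a black pull knob on the plunger rod stands behind it.
- runner_ends (a point): Front end of the two slippery white runners, midway between them at the height of their tops (nest x = -126, y = 0, z = 30 mm). The runners lie along x up to x = +43 mm, are 8 mm wide, centred at y = +-23.5 mm; the gap between them is 39 mm wide, 18 mm deep, open above: a finger can stand in it.
- plunger (a joint): Travel of the spring plunger at the rear (flat head 40 mm wide) in m: 0 compressed behind the seated tile, 0.042 fully out, spring spent. It pushes the tile's rear edge along -x with 5.4 N, falling to 2.7 N at 0.030 and 1.6 N at the end of its stroke, then no longer. If nothing stops the tile it leaves at over 1 m/s and shoots off the runners; a finger raised before the spring is spent drags the tile's edge up.
- tile: Square white sample tile 80 x 80 x 10 mm, about 0.15 kg, loose, lying on the runners against the catch. Origin: centre of its underside (30 mm above the table); x and y axes along its sides like the nest's, z up. Seated it is at x = 0, y = 0, z = 30 mm of the nest, with its front edge at x = -40 mm.
- print: The fresh brown leaf print on the tile's top face, within 25 mm (x) and 28 mm (y) of its centre; moves with the tile; must not be touched. Origin: centre of the tile's top face.
- catch (a joint): Travel of the release catch in m: 0 up (holding the tile), 0.009 fully down. A steel nib on it, 6 mm high over the runners, stands before the front edge of the tile at its left corner; it frees the tile at about 0.006. Pressing takes about 3 to 6 N; the catch has no return spring and stays down where it is left.
- catch_pad (a point): Centre of the top of the red ribbed thumb pad of the catch, 32 mm along the nest's x by 28 mm along its y; it is at x = -80, y = 66 mm of the nest, 32 mm above the table while up, 23 mm when fully down. It moves straight down with the catch.
- stop_point (a point): Point midway between the runners at the height of their tops (x = -80, y = 0, z = 30 mm of the nest), level with the red pad and 66 mm to the side of it: the place for the other finger, 40 mm ahead of the seated tile's front edge. Below it the base plate is 18 mm lower.
- blank_tiles: Bystander: pile of four blank white tiles, 80 x 80 x 40 mm. Origin: centre of its underside.
- blue_jar: Bystander: clear jar of blue pigment with white cap, 59 mm across, 111 mm high, standing. Origin: centre of its underside.
- tape_roll: Bystander: roll of masking tape lying flat, 100 mm across, 25 mm high. Origin: centre of its underside.
- paint_brush: Bystander: brush with a light wooden handle, 208 mm long, 11 mm thick, lying along its own y. Origin: centre of its underside.
- felt_marker: Bystander: blue and white marker pen, 135 mm long, 16 mm thick, lying along its own y. Origin: centre of its underside.
Things that resemble listed ones, but are neither listed nor needed, are in the scene too. There is more than one size of the tile; the job needs the middle-sized.

How it is judged:
By the outcome, as a careful person would: the job done as asked, in the order asked, and still so for the second after the job is handed in, with the robot touching nothing.
It also fails if it takes over 45 s, if anything falls off the work surface, if the arm or the gripper's body presses on something with over 40 N, if the wrist force passes 120 N, or if a joint passes its speed limit or range.

## Working session

There is one attempt and no reset: what is moved stays moved. The work goes in short steps, Python scripts to look and compute and a tool call to move; the robot and the scene stay as the last step left them, time stands still between calls to the robot, and variables do not carry over. Pictures are saved under pics/ and viewed, at most 10 in all, crops included, and the job is handed in when it is done.

Besides the shell and the picture viewer there is one more tool, called after "Call:" as name([rows], argument=value, ...), one row to a line, values as JSON. servo_tool: Moves the arm, as the interface text tells. Its arguments: {"type":"object","properties":{"deltas":{"type":"array"}},"required":["deltas"]}

```bash
mkdir -p pics
cat > h.py <<'E'
import numpy as np, cv2
from plant import manip, grab_frame
def cam(f):
    K=np.array([[f["fx"],0,f["cx"]],[0,f["fy"],f["cy"]],[0,0,1.]]);R=cv2.Rodrigues(np.array(f["rvec"],float))[0]
    return K,np.array(f["dist"],float),R,np.array(f["tvec"],float).ravel()
def onplane(f,uv,z):
    K,d,R,t=cam(f);n=cv2.undistortPoints(np.array(uv,float).reshape(-1,1,2),K,d).reshape(-1,2)
    r=np.c_[n,np.ones(len(n))]@R; c=-R.T@t
    return c+r*((z-c[2])/r[:,2])[:,None]
def bydepth(f,uv):
    K,d,R,t=cam(f);uv=np.array(uv);n=cv2.undistortPoints(uv.astype(float).reshape(-1,1,2),K,d).reshape(-1,2)
    z=f["z_map"][uv[:,1].astype(int),uv[:,0].astype(int)]
    return (np.c_[n,np.ones(len(n))]*z[:,None]-t)@R
def proj(f,P):
    K,d,R,t=cam(f);return cv2.projectPoints(np.array(P,float).reshape(-1,1,3),np.array(f["rvec"],float),t,K,d)[0].reshape(-1,2)
def save(name,im): cv2.imwrite("pics/"+name,cv2.cvtColor(im,cv2.COLOR_RGB2BGR))
E
python3 - <<'E'
from h import *
a=grab_frame("top");b=grab_frame("side")
save("top0.png",a["pixels"]);save("side0.png",b["pixels"])
for f in(a,b):
    K,d,R,t=cam(f);print(-R.T@t,K[0,0])
    h=cv2.cvtColor(f["pixels"],cv2.COLOR_RGB2HSV);m=(((h[...,0]<8)|(h[...,0]>172))&(h[...,1]>140)&(h[...,2]>70)).astype(np.uint8)
    n,l,s,c=cv2.connectedComponentsWithStats(m)
    for i in range(1,n):
        if s[i,4]>15: print(s[i],c[i],bydepth(f,[c[i]]).round(3))
print(manip.state())
E
```

```text
[0.30744917 0.01127069 1.28776619] 371.6303671638254
[263 162   9   9  73] [267.43835616 166.05479452] [[ 0.6   -0.001  0.035]]
[  13  315  109   69 2525] [ 59.71405941 356.33584158] [[0.109 0.394 0.594]]
[237 315  31  51 231] [247.76623377 338.9047619 ] [[0.023 0.066 0.029]]
[271 315  28  27 162] [285.04320988 325.64197531] [[ 0.063 -0.058  0.016]]
[  8 350  21  14  85] [ 18.11764706 358.11764706] [[0.09  0.503 0.56 ]]
[237 371   9  13  53] [241.18867925 379.09433962] [[-0.029  0.073  0.267]]
[ 0.06964123 -1.55138962  0.79565315] 493.3236874100397
[ 46  13  40  15 404] [65.63366337 19.40594059] [[-0.074  0.019  0.7  ]]
[ 21  15  28  14 253] [33.74703557 21.24110672] [[-0.177  0.063  0.703]]
[134  41  11  10  32] [140.5     44.1875] [[0.168 0.461 0.549]]
[ 35 145  27  17 268] [ 47.0858209  153.53731343] [[-0.19   0.024  0.283]]
[ 66 144  23  19 312] [ 76.30128205 152.74679487] [[-0.093 -0.     0.282]]
[111 149   9  13  49] [115.24489796 156.63265306] [[ 0.031 -0.068  0.276]]
[277 194  11   5  41] [281.87804878 195.80487805] [[ 0.6   -0.004  0.031]]
[136 213   6  18  67] [138.40298507
[... 280 characters left out ...]
joint_pos': array([ 1.15399599e+00,  5.33076956e-02,  1.61415615e+00,  6.70424631e-06,
        1.47600268e+00, -1.19013775e-01]), 'joint_vel': array([ 0.00037308, -0.00231275, -0.00343273, -0.00034464, -0.00140342,
       -0.00032907]), 'joint_efforts': array([ 1.18007074e-04, -3.94903457e+01, -3.71363604e+01, -7.35356139e-05,
        3.92525093e-03,  1.64007218e-05]), 'tool_pos': array([0.18316492, 0.59699553, 0.24417581]), 'tool_rot': array([-2.51238303e-04,  1.48344000e-01,  9.88935377e-01, -9.02632100e-04]), 'contact_force': array([-0.36548957, -0.35885552,  0.13380875]), 'ft_torque': array([ 0.06935589, -0.05792565, -0.03276063]), 'grasp_force': 0.0, 'gripper_width': 0.9977078992900612}
```

View pics/top0.png

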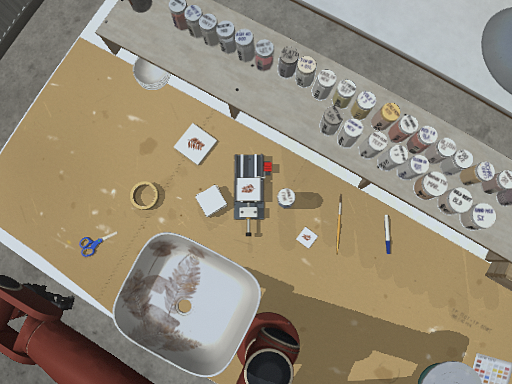

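View pics/side0.png

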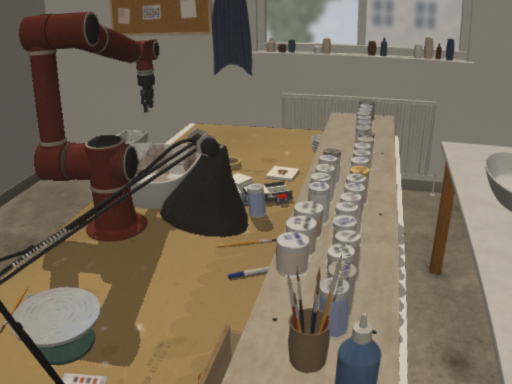

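The top view shows three printed tiles: the large one at (195,144) and the small one at (307,237) lie loose on the table. The middle one, at (250,189), sits in the nest with the red pad at (267,166), the knob at (249,230) and the jar at (286,197). The nest tile is the one meant. I'll confirm it in a crop and measure the nest.

Run:
```python
from h import *
fs=[grab_frame("top") for _ in range(4)];a=fs[0]
a["z_map"]=np.median([f["z_map"] for f in fs],axis=0)
im=np.mean([f["pixels"] for f in fs],axis=0).astype(np.uint8)
save("c1.png",cv2.resize(im[135:255,180:330],None,fx=5,fy=5,interpolation=cv2.INTER_CUBIC))
v,u=np.mgrid[140:250,225:300];uv=np.c_[u.ravel(),v.ravel()]
P=bydepth(a,uv);hsv=cv2.cvtColor(im,cv2.COLOR_RGB2HSV)[v.ravel(),u.ravel()]
red=((hsv[:,0]<8)|(hsv[:,0]>172))&(hsv[:,1]>130)&(hsv[:,2]>80)&(u.ravel()>258)&(v.ravel()<180)
print("pad",red.sum(),onplane(a,[uv[red].mean(0)],.032),np.median(P[red],0))
def rect(name,m,z):
    M=np.zeros(im.shape[:2],np.uint8);M[v.ravel()[m],u.ravel()[m]]=255
    n,l,s,c=cv2.connectedComponentsWithStats(M);i=1+np.argmax(s[1:,4])
    uvx=np.argwhere(l==i)[:,::-1];W=onplane(a,uvx,z)[:,:2]
    r=cv2.minAreaRect((W*1000).astype(np.float32));print(name,len(W),r,W.mean(0))
rect("tile",(hsv[:,1]<45)&(hsv[:,2]>190)&(abs(P[:,2]-.04)<.015)&(u.ravel()<270)&(v.ravel()>172),.040)
dark=(hsv[:,2]<110)&(u.ravel()<272)&(v.ravel()<224)
rect("dark",dark,.038)
rect("high(body)",(P[:,2]>.008)&(u.ravel()<273)&(v.ravel()<220),.012)
jar=(P[:,2]>.09)&(u.ravel()>273);rect("jar",jar,.111)
b=grab_frame("side");print("lamp",bydepth(b,[(205,150),(205,190),(205,220),(170,210),(240,220)]).round(3))
```

```text
pad 73 [[ 0.60092128 -0.00113108  0.032     ]] [6.01190679e-01 3.14335713e-04 3.18846798e-02]
tile 424 ((517.76220703125, 65.64369201660156), (75.1380386352539, 79.51992797851562), 89.93165588378906) [0.52005894 0.06510627]
dark 623 ((523.1495971679688, 63.67761993408203), (105.29341888427734, 239.24691772460938), 89.81310272216797) [0.49212771 0.06620226]
high(body) 1998 ((534.462890625, 50.950103759765625), (127.90543365478516, 230.77883911132812), 89.2170181274414) [0.53654676 0.06041205]
jar 261 ((482.48223876953125, -60.90045166015625), (54.462337493896484, 55.104007720947266), 89.48564147949219) [ 0.48135893 -0.06059021]
lamp [[ 0.177 -0.905  0.564]
 [ 0.174 -0.905  0.502]
 [ 0.167 -0.929  0.467]
 [ 0.121 -0.896  0.474]
 [ 0.07  -1.551  0.796]]
```

View pics/c1.png

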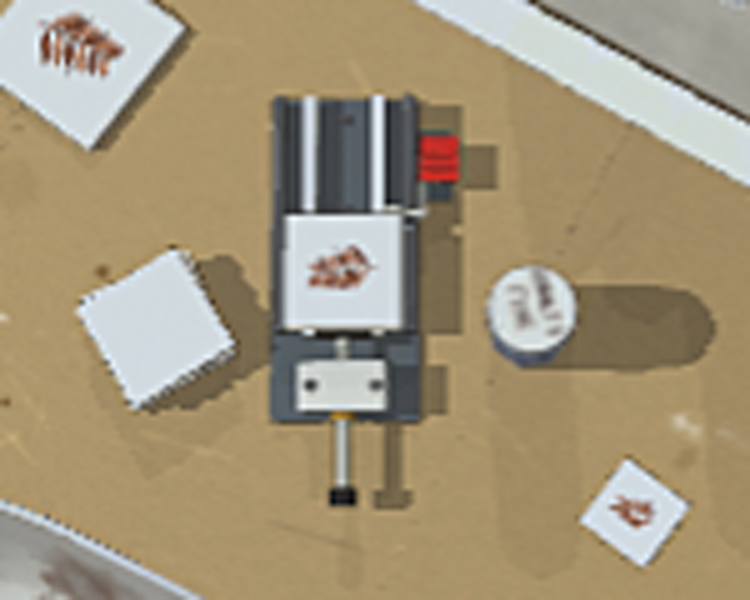

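The crop confirms it: the seated middle tile is at crop (343,272), against the steel nib at (415,211), with the red pad at (440,158). The nest is turned 180°. Tile centre is about (0.520, 0.065) and the pad about (0.601, -0.001), offsets of 81 and 66 mm against the given 80 and 66. The TCP target is therefore (0.600, 0.032), with the fingers along world y.

Call:
servo_tool([
  [[60, 0.026, -0.0353, 0, 1.07], [60, 0.026, -0.0353, 0, 1.07], [60, 0.026, -0.0353, 0, 1.07], [60, 0.026, -0.0353, 0, 1.07], [60, 0.026, -0.0353, 0, 1.07], [60, 0.026, -0.0353, 0, 1.07], [60, 0.026, -0.0353, 0, 1.07], [60, 0.026, -0.0353, 0, 1.07]],
])

```text
time: 1.15
tool_pos: [0.3921, 0.3136, 0.2455]
tool_rot: [0.0, 0.074, 0.997, 0.0]
contact_force: [0.7, 0.8, -0.7]
gripper_width: 0.601
grasp_force: 0.0
```

Call:
servo_tool([
  [[60, 0.026, -0.0353, 0, 1.07], [60, 0.026, -0.0353, 0, 1.07], [60, 0.026, -0.0353, 0, 1.07], [60, 0.026, -0.0353, 0, 1.07], [60, 0.026, -0.0353, 0, 1.07], [60, 0.026, -0.0353, 0, 1.07], [60, 0.026, -0.0353, 0, 1.07], [60, 0.026, -0.0353, 0, 1.07]],
])

```text
time: 1.95
tool_pos: [0.6003, 0.031, 0.2454]
tool_rot: [0.0, -0.001, 1.0, 0.0]
contact_force: [0.1, 0.0, -0.3]
gripper_width: 0.601
grasp_force: 0.0
```

Call:
servo_tool([
  [[60, 0, 0.001, -0.025, 0], [60, 0, 0, -0.025, 0], [60, 0, 0, -0.025, 0], [60, 0, 0, -0.025, 0], [60, 0, 0, -0.025, 0], [60, 0, 0, -0.02, 0], [60, 0, 0, -0.01, 0], [60, 0, 0, 0, 0]],
])

```text
time: 2.75
tool_pos: [0.5982, 0.0338, 0.0885]
tool_rot: [-0.002, -0.001, 1.0, 0.0]
contact_force: [0.6, -0.2, 0.1]
gripper_width: 0.604
grasp_force: 0.0
```

Run:
```python
from h import *
a=grab_frame("top");b=grab_frame("side")
T=manip.state()["tool_pos"];print(T)
A=cv2.resize(a["pixels"][130:230,210:310],(400,400),interpolation=cv2.INTER_CUBIC)
B=cv2.resize(b["pixels"][130:230,225:325],(400,400),interpolation=cv2.INTER_CUBIC)
save("c2.png",np.hstack([A,B]))
tip=T[2]-.014
P=[[.6,.065,tip],[.6,-.001,tip],[.6,-.001,.032]]
print(((proj(b,P)-[225,130])*4+[400,0]).round(),((proj(a,P)-[210,130])*4).round())
```

```text
[0.59997787 0.03366728 0.0912282 ]
[[604. 189.]
 [627. 216.]
 [627. 261.]] [[151. 133.]
 [230. 133.]
 [230. 145.]]
```

View pics/c2.png

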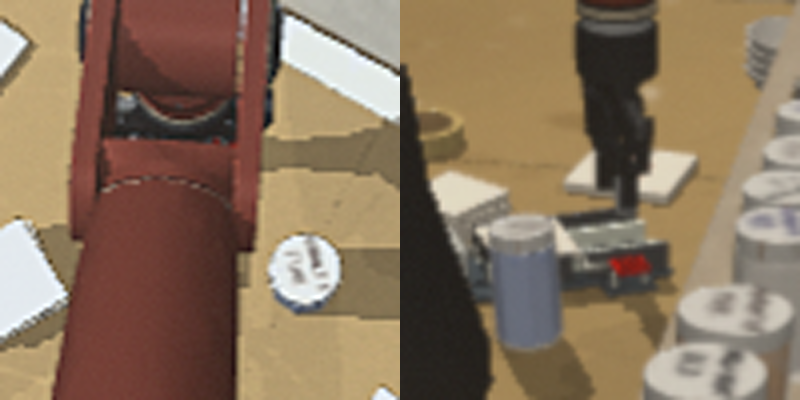

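Both fingertips show at (604,195) and (627,211), within about 6 px of where I predicted, and the finger over the pad lines up with it. I'll lower to just above the pad.

Call:
servo_tool([
  [[60, -0.002, -0.001, -0.008, 0], [60, 0, 0, -0.008, 0], [60, 0, 0, -0.008, 0], [60, 0, 0, -0.008, 0], [60, 0, 0, -0.006, 0], [60, 0, 0, -0.002, 0], [60, 0, 0, 0, 0], [60, 0, 0, 0, 0]],
])

```text
time: 3.65
tool_pos: [0.5976, 0.0327, 0.0505]
tool_rot: [0.0, -0.0, 1.0, -0.0]
contact_force: [1.1, 0.6, 0.1]
gripper_width: 0.601
grasp_force: 0.0
```

Run:
```python
from h import *
b=grab_frame("side");s=manip.state();print(s["tool_pos"],s["contact_force"],s["gripper_width"])
save("c3.png",cv2.resize(b["pixels"][155:215,250:320],(700,600),interpolation=cv2.INTER_CUBIC))
```

```text
[0.59775145 0.03265694 0.05073065] [ 0.95959587 -0.3132462   0.57774585] 0.5976975712141407
```

View pics/c3.png

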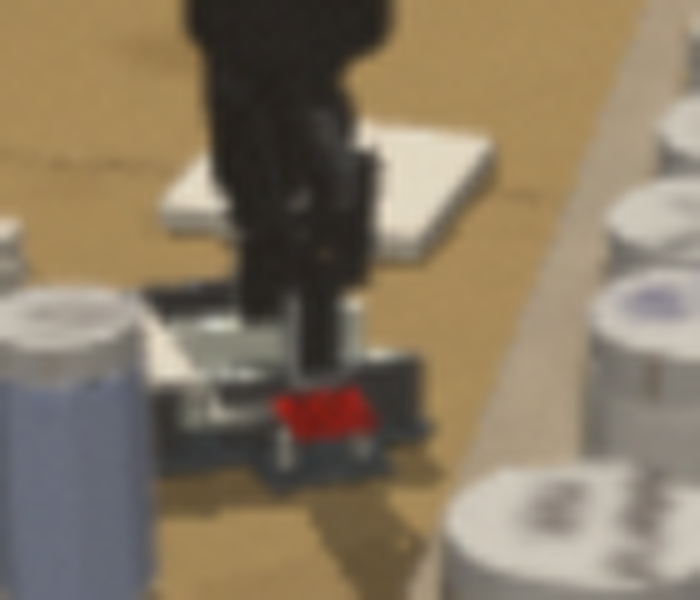

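The pad finger's tip is just above the red pad, at (320,375) against (325,410). The other finger stands between the runners at (262,315). Now pressing in small steps.

Call:
servo_tool([
  [[60, 0, 0, -0.002, 0], [60, 0, 0, -0.002, 0], [60, 0, 0, -0.002, 0], [60, 0, 0, -0.001, 0], [60, 0, 0, 0, 0], [60, 0, 0, 0, 0], [60, 0, 0, 0, 0], [60, 0, 0, 0, 0]],
])

```text
time: 4.5
tool_pos: [0.5975, 0.0327, 0.0434]
tool_rot: [0.0, -0.0, 1.0, -0.0]
contact_force: [0.5, -0.9, 0.0]
gripper_width: 0.599
grasp_force: 0.0
```

Call:
servo_tool([
  [[60, 0, 0, -0.001, 0], [60, 0, 0, -0.001, 0], [60, 0, 0, -0.001, 0], [60, 0, 0, -0.001, 0], [60, 0, 0, 0, 0], [60, 0, 0, 0, 0], [60, 0, 0, 0, 0], [60, 0, 0, 0, 0]],
])

```text
time: 5.3
tool_pos: [0.5976, 0.0326, 0.0395]
tool_rot: [0.0, -0.0, 1.0, -0.0]
contact_force: [-0.5, 0.0, 4.9]
gripper_width: 0.602
grasp_force: 2.3
```

Call:
servo_tool([
  [[60, 0, 0, -0.001, 0], [60, 0, 0, -0.001, 0], [60, 0, 0, -0.001, 0], [60, 0, 0, 0, 0], [60, 0, 0, 0, 0], [60, 0, 0, 0, 0], [60, 0, 0, 0, 0], [60, 0, 0, 0, 0]],
])

```text
time: 6.1
tool_pos: [0.5976, 0.0326, 0.0364]
tool_rot: [0.0, -0.0, 1.0, -0.0]
contact_force: [3.8, 0.3, 1.0]
gripper_width: 0.6
grasp_force: 2.3
```

Call:
servo_tool([
  [[60, 0, 0, -0.001, 0], [60, 0, 0, -0.001, 0], [60, 0, 0, -0.001, 0], [60, 0, 0, 0, 0], [60, 0, 0, 0, 0], [60, 0, 0, 0, 0], [60, 0, 0, 0, 0], [60, 0, 0, 0, 0]],
])

```text
time: 6.9
tool_pos: [0.5976, 0.0326, 0.0336]
tool_rot: [0.0, -0.001, 1.0, -0.0]
contact_force: [2.9, -0.5, 4.7]
gripper_width: 0.6
grasp_force: 4.3
```

The catch has let go, and about 3 N along +x shows the tile is pressing on the waiting finger. It has been held for over 1 s, so I'll ease it forward at 1 cm/s.

Call:
servo_tool([
  [[60, 0.001, 0, 0, 0], [60, 0.001, 0, 0, 0], [60, 0.001, 0, 0, 0], [60, 0.001, 0, 0, 0], [60, 0.001, 0, 0, 0], [60, 0.001, 0, 0, 0], [60, 0.001, 0, 0, 0], [60, 0.001, 0, 0, 0]],
])

```text
time: 7.7
tool_pos: [0.6029, 0.0327, 0.0333]
tool_rot: [-0.004, -0.0, 1.0, -0.0]
contact_force: [-6.7, 1.2, 12.7]
gripper_width: 0.598
grasp_force: 7.1
```

Call:
servo_tool([
  [[60, 0.001, 0, 0, 0], [60, 0.001, 0, 0, 0], [60, 0.001, 0, 0, 0], [60, 0.001, 0, 0, 0], [60, 0.0005, 0, 0, 0], [60, 0.0005, 0, 0, 0], [60, 0, 0, 0, 0], [60, 0, 0, 0, 0]],
])

```text
time: 8.5
tool_pos: [0.6072, 0.0327, 0.0332]
tool_rot: [-0.005, -0.0, 1.0, -0.0]
contact_force: [-7.9, -1.1, 14.6]
gripper_width: 0.605
grasp_force: 7.8
```

Call:
servo_tool([
  [[60, 0.001, 0, 0, 0], [60, 0.001, 0, 0, 0], [60, 0.001, 0, 0, 0], [60, 0.001, 0, 0, 0], [60, 0.0005, 0, 0, 0], [60, 0.0005, 0, 0, 0], [60, 0, 0, 0, 0], [60, 0, 0, 0, 0]],
])

```text
time: 9.3
tool_pos: [0.6119, 0.0327, 0.0331]
tool_rot: [-0.005, -0.0, 1.0, -0.0]
contact_force: [-8.9, 0.3, 14.4]
gripper_width: 0.595
grasp_force: 7.8
```

Run:
```python
from h import *
b=grab_frame("side");s=manip.state();print(s["tool_pos"],s["tool_rot"],s["contact_force"],s["ft_torque"])
save("c4.png",cv2.resize(b["pixels"][155:215,250:320],(700,600),interpolation=cv2.INTER_CUBIC))
```

```text
[0.61198469 0.03269723 0.03316639] [-4.85366635e-03 -3.31710589e-04  9.99988161e-01 -1.01180266e-04] [-9.14876611 -0.53853018 15.03285173] [-0.47058385  1.63786356 -0.37620403]
```

View pics/c4.png

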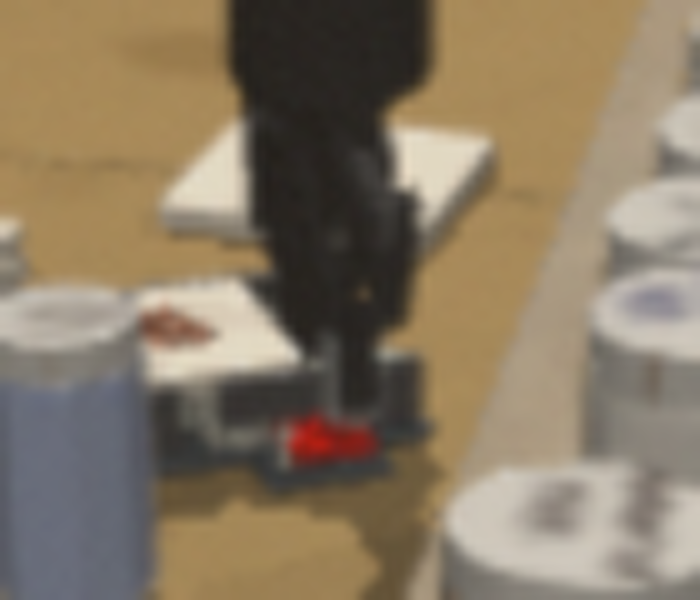

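The tile, crop corner (303,360), lies flat and follows the finger, and the pad is down. I'll go on past the end of the spring stroke.

Call:
servo_tool([
  [[60, 0.001, 0, 0, 0], [60, 0.001, 0, 0, 0], [60, 0.001, 0, 0, 0], [60, 0.001, 0, 0, 0], [60, 0.001, 0, 0, 0], [60, 0.001, 0, 0, 0], [60, 0.001, 0, 0, 0], [60, 0.001, 0, 0, 0]],
])

```text
time: 10.15
tool_pos: [0.6198, 0.0326, 0.0329]
tool_rot: [-0.005, -0.0, 1.0, -0.0]
contact_force: [-10.2, -0.4, 14.1]
gripper_width: 0.603
grasp_force: 7.1
```

Run:
```python
from h import *
b=grab_frame("side");s=manip.state();print(s["tool_pos"],s["contact_force"])
save("c5.png",cv2.resize(b["pixels"][155:215,250:320],(700,600),interpolation=cv2.INTER_CUBIC))
print(onplane(b,[(280.3,191)],.04))
for d in(.042,.05): print((proj(b,[[.56+d,.0255,.04],[.611-.0+d-.04,.0655,.04]])-[250,155])*10)
```

```text
[0.61974522 0.03259841 0.03287038] [-9.38896092 -1.30608646 14.52658558]
[[0.60150172 0.01898772 0.04      ]]
[[298.65845178 352.89569245]
 [292.52732254 307.56940129]]
[[319.117868   350.11094021]
 [312.57916379 304.89273165]]
```

View pics/c5.png

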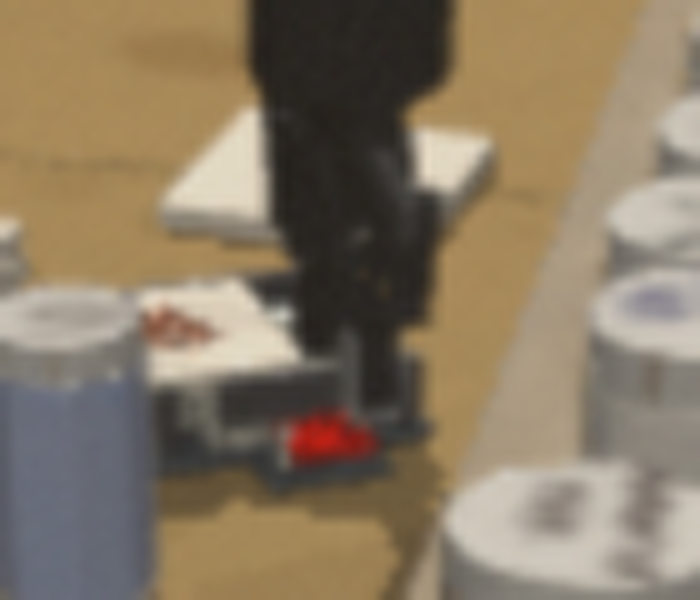

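The tile stayed at (303,360) while the finger moved 8 mm further, so the spring is spent and there is a gap. Raising straight up.

Call:
servo_tool([
  [[60, 0.001, 0, 0.003, 0], [60, 0, 0, 0.006, 0], [60, 0, 0, 0.01, 0], [60, 0, 0, 0.02, 0], [60, 0, 0, 0.025, 0], [60, 0, 0, 0.03, 0], [60, 0, 0, 0.03, 0], [60, 0, 0, 0.03, 0]],
])

```text
time: 11.0
tool_pos: [0.6237, 0.0328, 0.1884]
tool_rot: [-0.001, -0.001, 1.0, 0.0]
contact_force: [0.1, -0.7, -0.5]
gripper_width: 0.597
grasp_force: 0.0
```

Call:
servo_tool([
  [[60, -0.026, 0.035, 0.01, 0], [60, -0.026, 0.035, 0, 0], [60, -0.026, 0.035, 0, 0], [60, -0.026, 0.035, 0, 0], [60, -0.026, 0.035, 0, 0], [60, -0.026, 0.035, 0, 0], [60, -0.026, 0.035, 0, 0], [60, 0, 0, 0, 0]],
])

```text
time: 11.8
tool_pos: [0.4392, 0.2807, 0.1973]
tool_rot: [-0.001, -0.003, 1.0, 0.0]
contact_force: [-0.1, 0.4, 0.8]
gripper_width: 0.601
grasp_force: 0.0
```

Run:
```python
from h import *
a=grab_frame("top");b=grab_frame("side");s=manip.state();print(s["tool_pos"],s["contact_force"])
A=cv2.resize(a["pixels"][130:230,210:310],(400,400),interpolation=cv2.INTER_CUBIC)
B=cv2.resize(b["pixels"][155:225,250:320],(400,400),interpolation=cv2.INTER_CUBIC)
save("c6.png",np.hstack([A,B]))
```

```text
[0.44168602 0.27807059 0.1973692 ] [-0.18822031 -0.73609241  0.3926358 ]
```

View pics/c6.png

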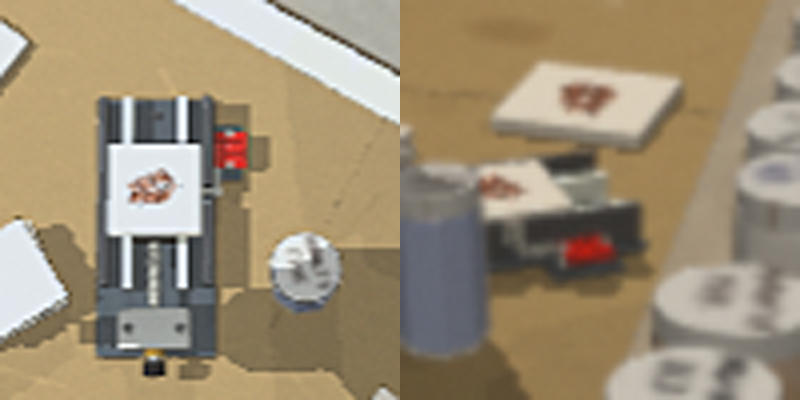

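The tile lies flat on the runners at (154,190) in the crop, with its front edge at row 145, well inside the runner ends at row 97. The plunger is fully out and nothing else has moved. Handing in.

```bash
python3 -c "
from plant import manip
print(manip.job_done())"
```

```text
the job is handed in; nothing more can be done
None
```

The job is handed in: I released the tile against the waiting finger, held it, and eased it forward until the spring was spent; it lies flat on the runners, inside their ends, with the print untouched and the things around it not moved.

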